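# Brake lever check on the repair bench

## Task

Check the brake lever of the handlebar with the long lever: with the outside of your fingers, press the lever in towards the bar until it comes up against its stop, let it spring all the way back out, then press it in to the stop again and finish there, still holding it in. Press firmly but gently, without pinching the lever and without touching the bar or its grip. Leave the short lever and everything else on the bench alone.

Things in the scene. Friction and masses are not known exactly. Their poses are not given: they have to be found in the camera images.
- long_lever (a joint): swing of the long brake lever, rad: 0 = fully out (its spring keeps it there), 0.36 = against its solid inner stop. It swings level about an upright axis; growing values bring the blade towards the grip. At the press point the spring takes about 1 N to start and 3 to 4 N near the stop. At the stop about 20 mm is left between blade and grip.
- long_blade: blade of the long lever: straight aluminium bar, 150 mm from pivot to a 20 mm ball end, 10 mm thick, 16 mm tall. Origin on the pivot axis at mid height, 130 mm above the bench; runs along its own -y; its -x face is the outer one, +x points to the grip; z up. Released, it leans 0.45 rad out from the bar's line. The space beside its outer face is free, open from above.
- long_pivot (a point): point on the long lever's upright pivot axis, at the blade's mid height (130 mm above the bench)
- long_press (a point): press point on the outer face of the long blade, 115 mm from the pivot (35 mm before the ball's centre), at mid height; moves with the blade; axes as the blade's
- long_bar: level steel bar with black rubber grip behind the long lever: grip 32 mm across, 128 mm long. Origin on the bar's axis, 130 mm above the bench; bar along its y, the grip's free end to -y, the lever on its -x side. Lever clamp at y = +50 mm; post clamp block, top 152 mm (bolts 158 mm) above the bench, at y = +85 mm. Fixed.
- short_lever (a joint): swing of the other, short brake lever (blade only 80 mm long) on a second identical bar and post; 0 = fully out, 0.36 = in. To be left alone.
- short_pivot (a point): point on the short lever's pivot axis, 130 mm above the bench; its bar lies as the long one's does
- spool: bystander: solder spool lying flat, 60 mm across, 40 mm high; origin at the centre of its underside
- jar: bystander: small screw-top jar, 48 mm across, 60 mm high; origin at the centre of its underside
- buzzer: bystander: round black buzzer, 60 mm across, 18 mm high; origin at the centre of its underside
- screwdriver: bystander: screwdriver lying down, 190 mm long; origin at the centre of its underside
- housing: bystander: empty open plastic housing, 70 x 100 x 40 mm; origin at the centre of its underside
- meter: bystander: hand multimeter lying face up, 120 x 65 x 34 mm; origin at the centre of its underside
- can: bystander: upright spray can, 52 mm across, 160 mm high; origin at the centre of its underside

How it is judged (in metres and radians):
On the way, in this order (a step that is already met when the one before it is completed fails the run):
1. the fingers press the long lever in to its stop (value of joint long_lever above 0.33 rad and contact force between the fingers and long_blade above 1 N), for 0.2 s.
2. the long lever is let all the way back out (value of joint long_lever below 0.03 rad), for 0.1 s.
At the end, for the whole second after the job is handed in: after one full press and release, the fingers again hold the long lever within 0.03 rad of its stop (joint above 0.33), at rest, pushing it with more than 1.5 N; the short lever is fully out (below 0.05 rad) and no bystander has moved 20 mm (value of joint long_lever above 0.33 rad and velocity of joint long_lever between -0.05 and 0.05 rad/s and contact force between the fingers and long_blade above 1.5 N and value of joint short_lever below 0.05 rad and distance of each of spool, jar, buzzer, screwdriver, housing, meter, can from where it was at the start of the episode below 0.02 m); the arm keeps its last pose, push and grip.
It fails at once if the fingers or arm touch the long lever's bar or grip (over 1 N) (contact force between any of the fingers, the arm and long_bar above 1 N).
It fails at once if the long lever is pinched or forced (over 35 N) (contact force between the fingers and long_blade above 35 N).
It fails at once if the short lever is pressed (over 0.08 rad) (value of joint short_lever above 0.08 rad).
It fails at once if a bystander is lifted or pushed (20 mm) (not (distance of each of spool, jar, buzzer, screwdriver, housing, meter, can from where it was at the start of the episode below 0.02 m)).
It also fails if it takes over 40 s, if anything falls off the work surface, if the arm or the gripper's body presses on something with over 40 N, if the wrist force passes 120 N, or if a joint passes its speed limit or range.

## Robot

A 6-joint arm with a two-finger parallel gripper is mounted at the origin on the work surface. World frame = base frame: x ahead of the robot, y to its left, z up, the work surface at z = 0. Lengths are in mm, angles in rad, forces in N, time in s.
With the tool pointing down it reaches from about 350 to 975 mm from the base axis. Payload 17.4 kg.
Tool frame: the origin (TCP) lies at the centre of the arm's flange, where the gripper is bolted on; the fingertips stand 173 mm ahead of it and the grasp point (between the pads) lies 155 mm ahead of it; z points along the fingers, y is the direction in which the jaws open and shut (so a half turn about z gives the same grasp; the last joint's range is limited). The gripper opens to 85 mm and grips with 20 to 120 N. Pads are 22 mm wide; open, the fingers measure 114 mm over their backs; the gripper's body (76 mm by 85 mm) begins 54 mm behind the grasp point. The pads swing forward as they close: fully open they stand 13 mm farther back than shut.
Start: joints at [-1.347, 0.116, 1.442, -0, 1.584, -0.038], TCP at [174.694, -652.009, 404.703] pointing down, gripper open.
Joint ranges: [-2.83, 2.83], [-0.83, 2.19], [0.07, 2.5], [-1.14, 4.28], [0.01, 3], [-2.97, 2.97]. Speed limits (rad/s): [1.89, 1.89, 2.22, 3.14, 3.14, 3.14].

## Interface

Orientations are given as a unit quaternion [x, y, z, w].
In Python, from station import monitor, eyes, workorder gives the robot as it stands.
- The arm moves only by the shell command python3 -m jog 'ROWS' [OPENING] [FORCE]. ROWS is JSON, a list of rows, each a list of 4 numbers: the shift along the tool's x, y, z in cm, then the turn about the tool's z in rad. In form: [[dx, dy, dz, roll], ...]. A call has 1 to 8 rows; each row is the pose to reach, as a shift and turn from the pose commanded when the call began, along the tool's axes at that moment; what a row does not reach only later rows make up. A row lasts 1/10 s, in which the tool goes at most 50 mm and 8.59 degrees, less where a joint would pass 70% of its speed; a pose out of reach is approached as far as the arm can. A call with a gripper value outside its range is refused whole. OPENING is the gripper's target within -1 to 1 (fully open at 1, half-way at 0, shut at -1), set as the call begins (- or left out, the last holds). The fingers move at their own pace and stop on an object; FORCE is the grip in N (left out, the last holds). Time passes only in rows, so rows that repeat a pose let the fingers close. It gives the time, the measured TCP pose, the force and the opening at its end, in the units of the state.
- monitor.read_state(): the state, without advancing time (a new reading comes with each control period).
- eyes.camera(name): name is "scene" or "top" or "wrist"; returns (picture, depth): 384x512x3 uint8, red, green, blue; 384x512 float32, mm along the optical axis (not along the pixel's ray), 0 where there is no reading.
- eyes.calibration(name): a dict with "fov_y" (degrees; the focal length in pixels is half the picture's height over the tangent of half this angle, whatever the lens; pixels are square), "cx", "cy" (the principal point, pixels), "k1" (the pictures are not rectified: a ray, as slopes to the right and down, at radius r is drawn at 1 + k1 r^2 times it, then the intrinsics apply), "position" and "rotation" of the camera in the world; the wrist camera has in their place "T_tool_cam" (4x4, takes a point from camera to tool coordinates, whose origin is the TCP and whose axes are the flange's). Camera axes: x right, y down, z forward; pixel columns grow to the right and rows downward; lengths in mm; the calibration is good to about 2 mm. A picture is of the moment at which its call begins: read the wrist's pose just before it. calibration takes no time and is no camera call.
- workorder.job_done(): hands the job in, once; it reports no verdict.
The state is a dict: "time_s": time; "joints": joint angles; "dq": joint speeds; "joint_torque": joint torques, N m; "tcp_pos": TCP position; "ee_rot": TCP orientation; "ft_force": force on the tool from outside, world axes, zero at the start; "moment": the same for the moment, N m; "gripper_width": opening from 0.0 (shut) to 1.0 (fully open).
Only numpy, scipy, OpenCV 4.12 (cv2) and the standard library are available. Lean on these libraries where they do the work, as an engineer would, in place of code of your own. Each camera call takes 0.05 s, during which the arm holds its last target.

## Working session

There is one attempt and no reset: what is moved stays moved. The work goes in short steps, Python scripts to look and compute and a shell command to move; the robot and the scene stay as the last step left them, time stands still between calls to the robot, and variables do not carry over. Pictures are saved under pics/ and viewed, and the job is handed in when it is done.

```bash
mkdir -p pics; ls
cat > h.py <<'E'
import numpy as np, cv2
from station import monitor, eyes, workorder
from scipy.spatial.transform import Rotation as R
def snap(n,f):
    s=monitor.read_state(); p,d=eyes.camera(n); c=eyes.calibration(n)
    cv2.imwrite(f'pics/{f}.png',cv2.cvtColor(p,cv2.COLOR_RGB2BGR)); np.savez(f'{f}.npz',p=p,d=d,name=n,tp=s['tcp_pos'],er=s['ee_rot'])
    return p,d,s
def world(f):
    z=np.load(f'{f}.npz'); d=z['d']; n=str(z['name']); c=eyes.calibration(n)
    h,w=d.shape; F=h/2/np.tan(np.radians(c['fov_y'])/2)
    u,v=np.meshgrid(np.arange(w),np.arange(h))
    pts=np.stack([u,v],-1).reshape(-1,1,2).astype(float)
    K=np.array([[F,0,c['cx']],[0,F,c['cy']],[0,0,1]])
    q=cv2.undistortPoints(pts,K,np.array([c['k1'],0,0,0,0.])).reshape(h,w,2)
    P=np.dstack([q*d[...,None],d])
    if 'position' in c:
        Rm=np.array(c['rotation']); 
        if Rm.shape!=(3,3): Rm=R.from_quat(Rm).as_matrix()
        W=P@Rm.T+np.array(c['position'])
    else:
        T=np.array(c['T_tool_cam']); W=P@T[:3,:3].T+T[:3,3]
        W=W@R.from_quat(z['er']).as_matrix().T+z['tp']
    W[d==0]=np.nan
    return W,z['p']
E
python3 - <<'E'
from h import *
print(monitor.read_state())
for n in ['top','scene']:
    print(eyes.calibration(n)); snap(n,n+'0')
E
```

```text
pics
{'time_s': 0.0, 'joints': array([-1.34679560e+00,  1.16495770e-01,  1.44229903e+00, -9.78277622e-06,
        1.58399183e+00, -3.78054023e-02]), 'dq': array([ 0.00032636,  0.00126241, -0.00038706, -0.0015935 ,  0.00149651,
       -0.00051092]), 'joint_torque': array([-4.57533431e-03, -7.31984425e+01, -6.32494068e+01, -2.80506392e-04,
        6.30341689e-03,  1.04229849e-05]), 'tcp_pos': array([ 174.69560363, -652.00934753,  403.93448549]), 'ee_rot': array([ 9.91444253e-01,  1.30529447e-01, -6.03675036e-05, -5.93945383e-04]), 'ft_force': array([-0.68803458, -0.26217215, -0.34252278]), 'moment': array([-0.00667531,  0.0010569 ,  0.0016745 ]), 'gripper_width': 0.9978694000546068}
{'fov_y': 54.16546058966313, 'cx': 253.07863817398376, 'cy': 191.8523920002596, 'k1': -0.012498430525925119, 'position': array([ 451.65587338,  -64.3396783 , 1153.8903031 ]), 'rotation': array([-0.69952692,  0.71108191, -0.0480944 ,  0.05207241])}
{'fov_y': 50.25083497790274, 'cx': 252.18281010461175, 'cy': 193.05714917089696, 'k1': -0.017800191951003897, 'position': array([1048.73309377, -538.67491039,  863.10977847]), 'rotation': array([ 0.87302012,  0.33908088, -0.13601499, -0.32304791])}
```

View pics/top0.png

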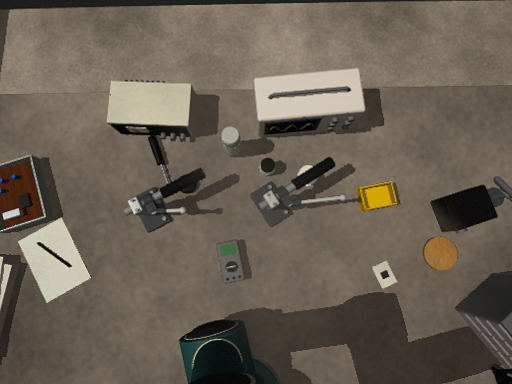

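View pics/scene0.png

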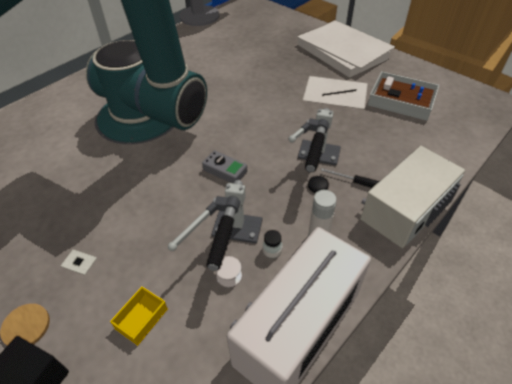

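The top view shows the long lever at pivot ≈(285,204) with its ball at ≈(355,198), and its grip running to (330,163). The short one is at left. The housing (378,196) lies just beyond the ball.

Run:
```python
from h import *
W,p=world('top0')
z=W[...,2]
m=(z>105)&(z<175)&(W[...,1]<0)&(W[...,1]>-420)&(W[...,0]>250)&(W[...,0]<600)
im=cv2.cvtColor(p,cv2.COLOR_RGB2BGR)
c=im[130:240,230:410]; c=cv2.resize(c,None,fx=4.4,fy=4.4,interpolation=cv2.INTER_CUBIC); cv2.imwrite('pics/topcrop.png',c)
for (u,v) in [(355,198),(345,198),(335,199),(325,200),(315,200),(300,202),(285,203),(270,203),(330,163),(320,169),(310,176),(300,184),(378,186),(378,196),(283,190)]:
    print(u,v,np.round(W[v,u],1),p[v,u])
W2,p2=world('scene0')
for (u,v) in [(173,246),(190,230),(205,215),(215,207),(237,188),(213,265),(225,235)]:
    print('s',u,v,np.round(W2[v,u],1))
```

```text
355 198 [ 5.918e+02 -3.741e+02  3.000e-01] [85 76 65]
345 198 [ 575.8 -310.3  136.1] [112 114 104]
335 199 [ 573.4 -282.7  137.1] [132 132 119]
325 200 [ 570.9 -255.   138.9] [150 149 136]
315 200 [ 571.1 -227.5  141.1] [179 181 166]
300 202 [ 566.5 -186.8  139.6] [60 60 55]
285 203 [ 564.1 -145.7  143. ] [68 67 65]
270 203 [ 563.6 -104.7  153.3] [175 178 164]
330 163 [ 671.5 -271.4  147.6] [14 16 14]
320 169 [ 655.6 -243.7  145.7] [20 20 18]
310 176 [ 637.1 -216.   143.4] [21 18 18]
300 184 [ 615.5 -188.1  142.6] [26 25 23]
378 186 [ 6.282e+02 -4.477e+02  1.000e-01] [154 114   0]
378 196 [ 596.4 -444.3    4.4] [212 166   0]
283 190 [ 599.2 -141.   146.5] [63 61 60]
s 173 246 [ 585.3 -306.1  136.7]
s 190 230 [ 579.  -252.9  134.1]
s 205 215 [ 575.1 -203.9  137.6]
s 215 207 [ 574.6 -172.4  136.9]
s 237 188 [ 580.5 -105.2  150.7]
s 213 265 [ 683.6 -282.   139.8]
s 225 235 [ 650.6 -214.7  143.1]
```

View pics/topcrop.png

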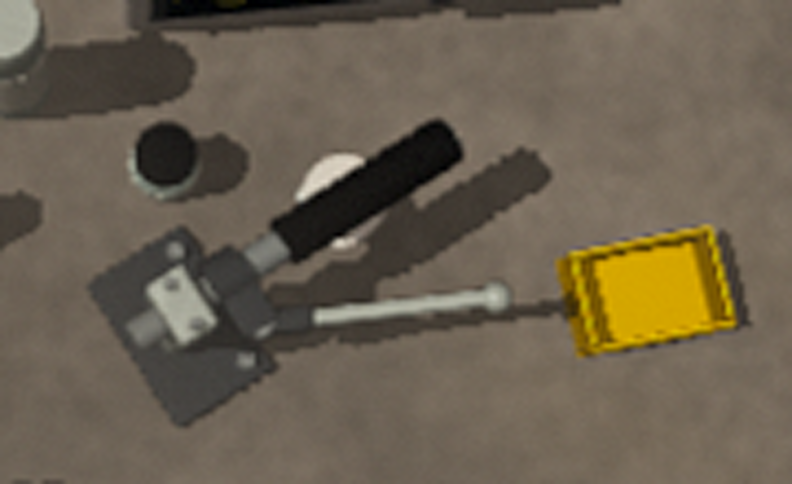

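Run:
```python
from h import *
for f in ['top0','scene0']:
    W,p=world(f); pi=p.astype(int); z=W[...,2]; br=pi.sum(-1)
    reg=(W[...,1]<-165)&(W[...,1]>-330)&(W[...,0]>540)&(W[...,0]<610)&(z>120)&(z<150)
    P=W[reg&(br>200)][:, :3]
    g=(W[...,1]<-170)&(W[...,1]>-310)&(W[...,0]>595)&(W[...,0]<720)&(z>110)&(z<155)&(br<130)
    G=W[g]
    for nm,Q in (('blade',P),('grip',G)):
        c=np.median(Q,0)
        l=cv2.fitLine(Q[:,:2].astype(np.float32),cv2.DIST_HUBER,0,.01,.01).ravel()
        d=l[:2]*(-np.sign(l[1])); t=(Q[:,:2]-l[2:])@d; pe=(Q[:,:2]-l[2:])@np.array([-d[1],d[0]])
        print(f,nm,len(Q),'dir',d,'ang',np.arctan2(d[0],-d[1]),'pt',l[2:],'ends',l[2:]+d*t.min(),l[2:]+d*t.max(),'w',np.percentile(pe,[2,98]),'z',np.percentile(Q[:,2],[5,50,95]))
```

```text
top0 blade 209 dir [ 0.07856248 -0.9969092 ] ang 0.078643516 pt [ 574.13354 -252.17007] ends [ 567.57297225 -168.92046701] [ 579.02433835 -314.23121655] w [-5.57020388 38.08792694] z [130.69459291 136.8229307  140.57993218]
top0 grip 486 dir [ 0.5270264 -0.8498489] ang 0.55509776 pt [ 645.6879  -225.90189] ends [ 613.02558669 -173.23269473] [ 679.03864044 -279.68110272] w [-13.50996265  15.10783349] z [136.1477661  143.40971961 147.64870781]
scene0 blade 427 dir [ 0.09935252 -0.9950523 ] ang 0.099516705 pt [ 577.9674  -245.70642] ends [ 569.93738801 -165.28280791] [ 584.80129447 -314.15032966] w [-8.68404148  6.21110744] z [124.68598877 136.13459934 140.55897376]
scene0 grip 695 dir [ 0.5072708 -0.8617867] ang 0.5320149 pt [ 653.6262  -230.08731] ends [ 619.78831152 -172.60113157] [ 683.81546744 -281.37489003] w [-16.80690635  12.53856089] z [134.85577296 143.00299799 146.51522495]
```

```bash
python3 -m jog '[[3,-2,0,0],[7,-4.5,0,0],[11,-7,0,0],[15,-9.5,0,0],[19,-12,0,0],[23,-14.5,0,0],[27,-17,0,0],[30,-19,0,0]]' -1 60
python3 - <<'E'
from h import *
R0=R.from_quat(monitor.read_state()['ee_rot']).as_matrix();print(R0.round(3))
print(monitor.read_state()['joints'])
E
```

```text
time_s: 0.9
tcp_pos: [416.6, -388.8, 404.5]
ee_rot: [0.991, 0.131, 0.0, -0.0]
ft_force: [-0.5, -0.3, 0.7]
gripper_width: -0.003
[[ 0.966  0.26   0.   ]
 [ 0.26  -0.966  0.   ]
 [ 0.    -0.    -1.   ]]
[-7.95654610e-01 -1.13311408e-01  1.67143626e+00  2.74371956e-04
  1.58371441e+00  5.12473030e-01]
```

```bash
python3 -m jog '[[2,-1,0,-0.14],[4,-2,0,-0.28],[6,-3.3,0,-0.42],[8,-4.5,0,-0.56],[10,-5.7,0,-0.7],[12,-6.8,0,-0.84],[13.6,-7.6,0,-0.98],[13.6,-7.6,0,-1.12]]'; python3 -m jog '[[0,0,0,-0.14],[0,0,0,-0.28],[0,0,0,-0.42],[0,0,0,-0.45],[0,0,0,-0.45]]'
python3 - <<'E'
from h import *
print(R.from_quat(monitor.read_state()['ee_rot']).as_matrix().round(3), monitor.read_state()['joints'])
snap('top','top1');snap('scene','scene1');snap('wrist','wrist1')
E
```

```text
time_s: 1.7
tcp_pos: [528.2, -280.9, 404.2]
ee_rot: [0.768, 0.64, 0.0, -0.0]
ft_force: [-0.0, -0.2, 0.6]
gripper_width: 0.002
time_s: 2.2
tcp_pos: [527.0, -282.2, 404.4]
ee_rot: [0.609, 0.793, -0.0, -0.0]
ft_force: [-0.3, 0.5, -0.0]
gripper_width: -0.001
[[-0.258  0.966 -0.   ]
 [ 0.966  0.258  0.   ]
 [ 0.    -0.    -1.   ]] [-5.34287854e-01 -5.15650613e-02  1.61365368e+00 -7.24426485e-06
  1.58003223e+00 -7.95733500e-01]
```

View pics/scene1.png

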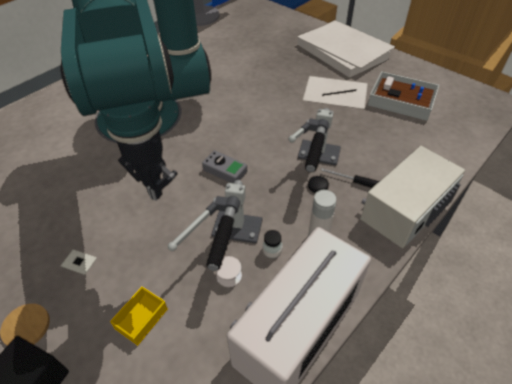

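View pics/wrist1.png

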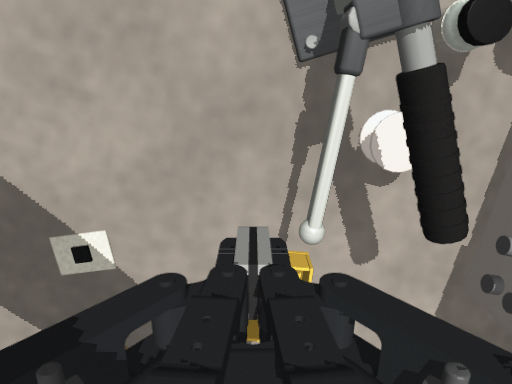

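The wrist view shows the shut fingertips at (253,240), the ball at (312,232) and the blade running up to (350,60). The space between them is free. I'll check the blade and finger sizes in the tool frame.

Run:
```python
from h import *
W,p=world('wrist1'); z=np.load('wrist1.npz'); Rm=R.from_quat(z['er']).as_matrix(); T=(W-z['tp'])@Rm
for (u,v) in [(312,232),(320,190),(330,150),(340,110),(346,75),(355,20),(430,90),(445,220)]:
    print('w',u,v,W[v,u].round(1),'tool',T[v,u].round(1))
for v in (230,240,250,262,275,300): 
  for u in (222,236,240,253,266,270,285,292): print(v,u,T[v,u].round(0),end=' ')
  print()
br=p.astype(int).sum(-1)
m=(W[...,2]>122)&(W[...,2]<145)&(W[...,0]>545)&(W[...,0]<600)&(W[...,1]>-320)&(W[...,1]<-180)&(br>250)&(T[...,1]>15)
Q=W[m];l=cv2.fitLine(Q[:,:2].astype(np.float32),cv2.DIST_HUBER,0,.01,.01).ravel();print(len(Q),l,np.arctan2(l[0],-l[1]), Q.min(0),Q.max(0))
```

```text
w 312 232 [ 578.1 -302.1  139. ] tool [-32.3  44.3 265.4]
w 320 190 [ 573.9 -270.   138.7] tool [ -0.3  48.6 265.7]
w 330 150 [ 572.  -240.9  137.9] tool [ 28.3  54.2 266.5]
w 340 110 [ 570.1 -213.3  137.7] tool [ 55.5  59.4 266.8]
w 346 75 [ 566.4 -190.9  139.3] tool [ 78.1  61.6 265.2]
w 355 20 [ 560.6 -158.3  142.4] tool [111.1  64.3 262.1]
w 430 90 [ 620.7 -185.7  145.7] tool [ 69.2 115.4 258.8]
w 445 220 [ 666.5 -266.6  145.2] tool [-20.8 138.9 259.3]
230 222 [-89. -35. 404.] 230 236 [-89. -19. 404.] 230 240 [ 11.  -5. 166.] 230 253 [ 11.   1. 165.] 230 266 [ 12.   6. 165.] 230 270 [-89.  21. 404.] 230 285 [-89.  38. 404.] 230 292 [-90.  47. 405.] 
240 222 [-102.  -35.  404.] 240 236 [ 11.  -6. 155.] 240 240 [ 11.  -4. 156.] 240 253 [ 12.   1. 155.] 240 266 [ 12.   6. 155.] 240 270 [  8.   8. 163.] 240 285 [-102.   39.  404.] 240 292 [-102.   47.  404.] 
250 222 [  7. -11. 154.] 250 236 [ 11.  -6. 147.] 250 240 [ 12.  -4. 146.] 250 253 [ 11.   1. 146.] 250 266 [ 11.   6. 147.] 250 270 [ 12.   7. 145.] 250 285 [  8.  13. 154.] 250 292 [-114.   47.  404.] 
262 222 [  7. -11. 145.] 262 236 [ 11.  -5. 138.] 262 240 [ 12.  -4. 137.] 262 253 [ 12.   1. 137.] 262 266 [ 12.   5. 136.] 262 270 [ 12.   7. 136.] 262 285 [  7.  13. 145.] 262 292 [-115.   44.  376.] 
275 222 [ 12.  -9. 127.] 275 236 [ 13.  -5. 126.] 275 240 [ 12.  -3. 128.] 275 253 [  7.   1. 136.] 275 266 [ 12.   5. 128.] 275 270 [ 12.   6. 127.] 275 285 [ 12.  11. 128.] 275 292 [ 12.  13. 127.] 
300 222 [ 17.  -7. 106.] 300 236 [ 17.  -4. 106.] 300 240 [ 12.  -3. 113.] 300 253 [ -2.   1. 135.] 300 266 [nan nan nan] 300 270 [ 17.   5. 106.] 300 285 [ 17.   9. 106.] 300 292 [ 17.  11. 107.] 
3126 [ 8.8811845e-02 -9.9604839e-01  5.7248322e+02 -2.4472301e+02] 0.08892901 [ 562.28638393 -313.73352961  123.95020185] [ 588.86222357 -180.02118011  143.32721129]
```

```bash
python3 -m jog '[[0,0,3,0],[0,0,7,0],[0,0,10,0],[0,0,12,0],[0,0,12.7,0],[0,0,12.7,0]]';  python3 -m jog '[[0,0.5,0,0],[0,1,0,0],[0,1.5,0,0],[0,2,0,0],[0,2,0,0]]'
python3 - <<'E'
from h import *
snap('wrist','wrist2');snap('scene','scene2')
E
```

```text
time_s: 2.95
tcp_pos: [527.0, -282.2, 277.2]
ee_rot: [0.609, 0.793, -0.0, -0.001]
ft_force: [0.2, 0.5, 0.6]
gripper_width: -0.001
time_s: 3.45
tcp_pos: [547.0, -276.9, 277.9]
ee_rot: [0.609, 0.793, 0.0, 0.0]
ft_force: [-0.8, -0.1, -1.2]
gripper_width: 0.0
```

View pics/wrist2.png

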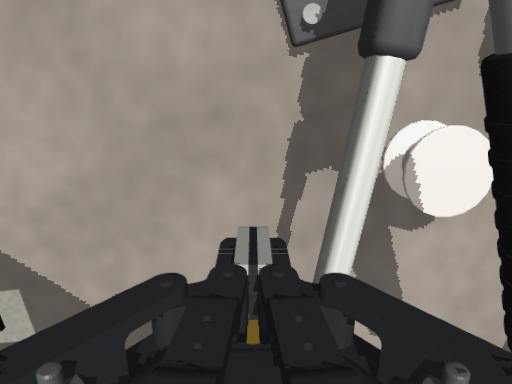

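View pics/scene2.png

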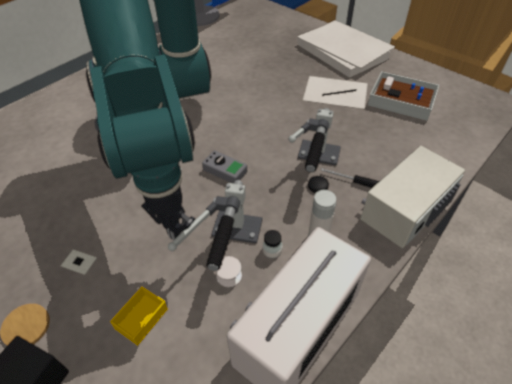

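Run:
```python
from h import *
W,p=world('wrist2'); z=np.load('wrist2.npz'); Rm=R.from_quat(z['er']).as_matrix(); T=(W-z['tp'])@Rm
for (u,v) in [(340,280),(345,290),(375,295),(400,315),(320,300),(300,290),(285,270),(283,250),(450,350)]: print(u,v,T[v,u].round(1),W[v,u].round(1))
g=(T[...,2]<172)&(np.abs(T[...,0])<60)
for lo in range(0,100,10):
    m=g&(T[...,1]>lo)&(T[...,1]<=lo+10)
    if m.any(): print(lo,T[m][:,2].max().round(0), T[m][:,0].min().round(0),T[m][:,0].max().round(0))
```

```text
340 280 [ 14.   26.5 120.8] [ 569.  -256.5  157.1]
345 290 [ 11.9  27.7 118.9] [ 570.6 -258.2  159. ]
375 295 [ 12.8  35.1 114.8] [ 577.6 -255.5  163.1]
400 315 [ 11.7  39.2 107. ] [ 581.8 -255.4  170.9]
320 300 [  7.3  20.9 120.7] [ 565.3 -264.4  157.2]
300 290 [ 12.4  14.3 118.1] [ 557.6 -261.2  159.8]
285 270 [ 13.6  10.8 127.5] [ 553.9 -260.9  150.4]
283 250 [  7.4  12.6 154.5] [ 557.3 -266.5  123.4]
450 350 [12.9 44.5 92.6] [ 586.6 -252.9  185.3]
0 169.0 -12.0 21.0
10 167.0 7.0 22.0
20 154.0 -8.0 30.0
30 154.0 -9.0 60.0
40 143.0 -1.0 60.0
50 103.0 11.0 14.0
80 159.0 32.0 60.0
90 159.0 1.0 47.0
```

```bash
python3 -m jog '[[0,0.6,0,0],[0,1.2,0,0],[0,1.8,0,0],[0,2.4,0,0],[0,2.8,0,0],[0,2.8,0,0]]';  python3 -m jog '[[0,0.4,0,0],[0,0.8,0,0],[0,1.2,0,0],[0,1.2,0,0]]'
python3 - <<'E'
from h import *
for i in range(4): 
  snap('wrist','wrist3'); print(monitor.read_state()['ft_force'].round(2))
snap('scene','scene3')
E
```

```text
time_s: 4.15
tcp_pos: [573.8, -269.7, 277.6]
ee_rot: [0.609, 0.793, -0.0, -0.0]
ft_force: [-1.6, -2.3, 1.0]
gripper_width: -0.001
time_s: 4.55
tcp_pos: [585.3, -266.6, 277.6]
ee_rot: [0.609, 0.793, -0.0, -0.0]
ft_force: [-1.6, -3.2, -0.5]
gripper_width: 0.001
[-1.69 -2.53  0.52]
[-2.05 -3.52 -0.88]
[-2.3  -3.12 -1.51]
[-1.97 -2.94 -0.79]
```

View pics/wrist3.png

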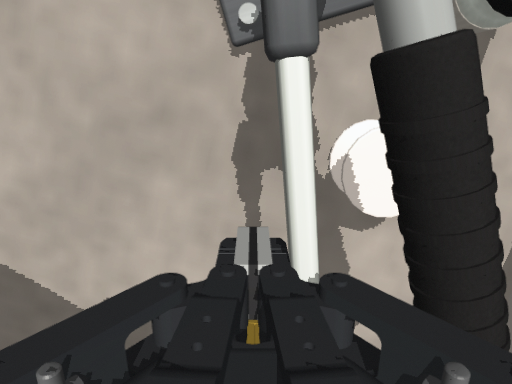

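View pics/scene3.png

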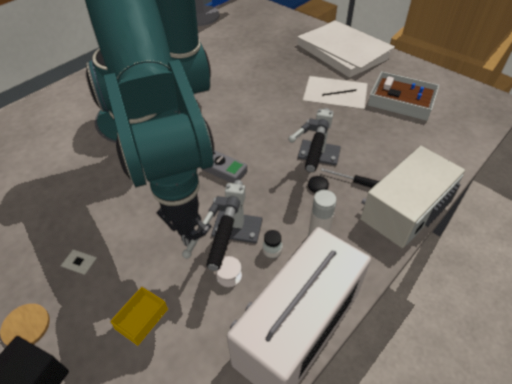

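```bash
cat > ang.py <<'E'
from h import *
import sys
def ang(f):
    W,p=world(f); z=np.load(f+'.npz'); Rm=R.from_quat(z['er']).as_matrix(); T=(W-z['tp'])@Rm
    br=p.astype(int).sum(-1)
    m=(W[...,2]>124)&(W[...,2]<143)&(br>330)&(T[...,1]>8)&(T[...,0]>20)&(T[...,0]<100)&(T[...,1]<70)
    m[290:]=0
    Q=W[m]; l=cv2.fitLine(Q[:,:2].astype(np.float32),cv2.DIST_HUBER,0,.01,.01).ravel()
    print(f,len(Q),'theta',np.arctan2(l[0]*-np.sign(l[1]),abs(l[1])).round(3),'pt',l[2:].round(1))
if __name__=='__main__':
    for f in sys.argv[1:]: ang(f)
E
python3 ang.py wrist1 wrist2 wrist3
```

```text
wrist1 1244 theta 0.099 pt [ 570.8 -218.5]
wrist2 5202 theta 0.096 pt [ 570.4 -217.8]
wrist3 7712 theta -0.365 pt [ 597.3 -194.5]
```

```bash
sed -i 's/T\[...,1\]<70/T[...,1]<float(sys.argv[1])/; s/argv\[1:\]/argv[2:]/' ang.py; python3 ang.py 38 wrist3; python3 ang.py 45 wrist2
```

```text
wrist3 5298 theta 0.354 pt [ 586.4 -213.7]
wrist2 5039 theta 0.108 pt [ 570.3 -218.1]
```

```bash
python3 -m jog '[[0,0.3,0,0],[0,0.6,0,0],[0,0.8,0,0],[0,0.8,0,0]]'; python3 -m jog '[[0,0.1,0,0],[0,0.1,0,0]]'; python3 -m jog '[[0,0.1,0,0],[0,0.1,0,0]]';python3 - <<'E'
from h import *
for i in range(3): 
  snap('wrist','wrist4'); print(monitor.read_state()['ft_force'].round(2))
E
python3 ang.py 38 wrist4
```

```text
time_s: 5.2
tcp_pos: [592.9, -264.4, 277.6]
ee_rot: [0.609, 0.793, 0.0, -0.0]
ft_force: [-3.7, 0.8, -0.3]
gripper_width: 0.003
time_s: 5.4
tcp_pos: [593.7, -264.3, 277.6]
ee_rot: [0.609, 0.793, 0.0, -0.0]
ft_force: [-4.3, 0.3, -0.1]
gripper_width: 0.001
time_s: 5.6
tcp_pos: [594.7, -264.1, 277.7]
ee_rot: [0.609, 0.793, 0.0, -0.0]
ft_force: [-4.1, 0.9, -0.3]
gripper_width: 0.001
[-4.85  1.12  0.22]
[-4.68  0.64 -1.04]
[-4.35  0.61 -0.31]
wrist4 5337 theta -0.071 pt [ 598.2 -208.4]
```

```bash
python3 ang.py 32 wrist4; for i in 1 2; do python3 -m jog '[[0,0.1,0,0],[0,0.1,0,0]]' | sed -n '2p;4p'; done
python3 - <<'E'
from h import *
for i in range(3): 
  snap('wrist','wrist5'); print(monitor.read_state()['ft_force'].round(2))
E
python3 ang.py 32 wrist5
```

```text
wrist4 4328 theta 0.371 pt [ 593.8 -212.8]
tcp_pos: [595.7, -263.9, 277.7]
ft_force: [-4.7, 0.6, -0.9]
tcp_pos: [596.4, -263.7, 277.7]
ft_force: [-7.8, 0.2, 1.0]
[-8.63 -0.18  0.56]
[-7.61  0.63  1.09]
[-8.56  0.69  0.29]
wrist5 4097 theta 0.349 pt [ 596.2 -215. ]
```

View pics/wrist5.png

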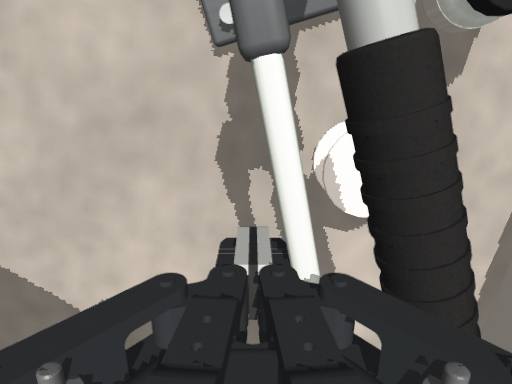

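Force stepped from about 4.5 N (spring) to about 8.5 N within the last mm, so this looks like the stop. I'll check the angle with a row-by-row fit.

```bash
cat > ang2.py <<'E'
from h import *
import sys
for f in sys.argv[1:]:
    W,p=world(f); br=p.astype(int).sum(-1)
    m=((W[...,2]>126)&(W[...,2]<143)&(br>300)).astype(np.uint8); m[:70]=0; m[225:]=0; m[:,:225]=0
    n,lab,st,_=cv2.connectedComponentsWithStats(m)
    i=1+np.argmax(np.where(st[1:,3]>100,st[1:,4],0)); pts=[]
    for v in range(75,225,3):
        u=np.where(lab[v]==i)[0]
        if len(u)>6: pts.append(W[v,u[2:-2],:2].mean(0))
    Q=np.array(pts,np.float32); l=cv2.fitLine(Q,cv2.DIST_HUBER,0,.01,.01).ravel()
    print(f,st[i],len(Q),np.arctan2(l[0]*-np.sign(l[1]),abs(l[1])).round(3),l[2:].round(1))
E
python3 ang2.py wrist2 wrist3 wrist4 wrist5
```

```text
wrist2 [ 335   70   69  155 4592] 50 0.099 [ 570.9 -222.2]
wrist3 [ 278   70   39  155 4659] 50 0.353 [ 586.8 -214.9]
wrist4 [ 257   70   56  155 4777] 50 0.447 [ 590.3 -208.5]
wrist5 [ 253   70   59  155 4803] 50 0.463 [ 593.6 -213. ]
```

The lever has swung 0.364 rad (0.099→0.463), so it is at the stop. I'll hold it briefly, then release it fully.

```bash
python3 -m jog '[[0,0,0,0],[0,0,0,0],[0,0,0,0],[0,0,0,0]]'; python3 -m jog '[[0,-0.8,0,0],[0,-1.6,0,0],[0,-2.4,0,0],[0,-3.2,0,0],[0,-4,0,0],[0,-4.8,0,0],[0,-5.6,0,0],[0,-5.7,0,0]]';python3 -m jog '[[0,0,0,0],[0,0,0,0]]'
python3 - <<'E'
from h import *
snap('wrist','wrist6'); print(monitor.read_state()['ft_force'].round(2))
E
python3 ang2.py wrist6
```

```text
time_s: 6.7
tcp_pos: [596.4, -263.7, 277.6]
ee_rot: [0.609, 0.793, -0.0, -0.0]
ft_force: [-8.1, 0.5, 0.2]
gripper_width: 0.004
time_s: 7.5
tcp_pos: [540.7, -278.6, 277.9]
ee_rot: [0.609, 0.793, 0.0, 0.0]
ft_force: [-0.2, -0.2, -0.3]
gripper_width: -0.002
time_s: 7.7
tcp_pos: [541.7, -278.3, 277.8]
ee_rot: [0.609, 0.793, 0.0, 0.0]
ft_force: [0.2, -0.4, 0.6]
gripper_width: -0.002
[ 0.32 -0.9   0.57]
wrist6 [ 351   70   70  155 4590] 50 0.098 [ 570.3 -217.4]
```

View pics/wrist6.png

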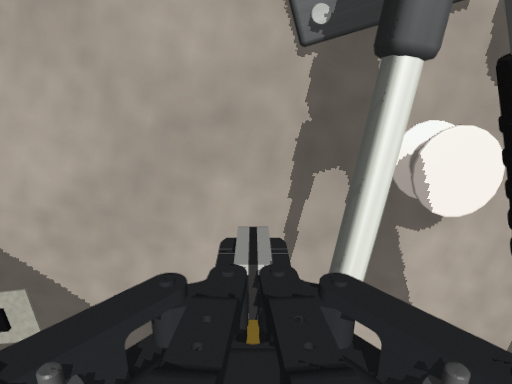

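The lever is fully out again (0.098 rad, blade clear of the fingers). Now the second press, slowing down near the stop.

```bash
python3 -m jog '[[0,0.8,0,0],[0,1.6,0,0],[0,2.3,0,0],[0,3,0,0],[0,3.7,0,0],[0,4.4,0,0],[0,5,0,0],[0,5,0,0]]'; python3 -m jog '[[0,0.2,0,0],[0,0.4,0,0],[0,0.5,0,0],[0,0.6,0,0],[0,0.7,0,0],[0,0.7,0,0],[0,0.7,0,0]]'
python3 - <<'E'
from h import *
for i in range(3): 
  snap('wrist','wrist7'); print(monitor.read_state()['ft_force'].round(2))
snap('scene','scene7');snap('top','top7')
E
python3 ang2.py wrist7
```

```text
time_s: 8.55
tcp_pos: [590.3, -265.1, 277.5]
ee_rot: [0.609, 0.793, 0.0, -0.0]
ft_force: [-2.8, -0.5, 0.4]
gripper_width: 0.002
time_s: 9.25
tcp_pos: [596.3, -263.7, 277.6]
ee_rot: [0.609, 0.793, -0.0, -0.0]
ft_force: [-7.9, 1.2, 0.5]
gripper_width: -0.003
[-7.83  0.97  0.55]
[-7.3   1.37  0.58]
[-7.41  2.13  0.27]
wrist7 [ 252   70   60  155 4809] 50 0.461 [ 592.1 -210.1]
```

View pics/scene7.png

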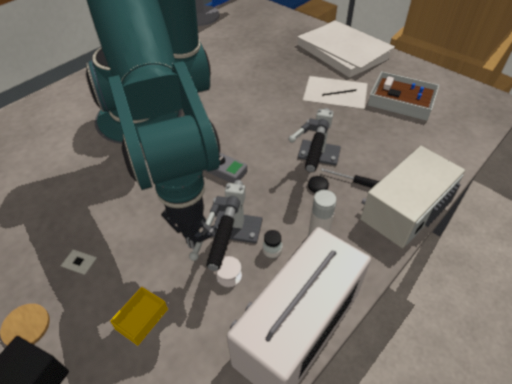

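View pics/wrist7.png

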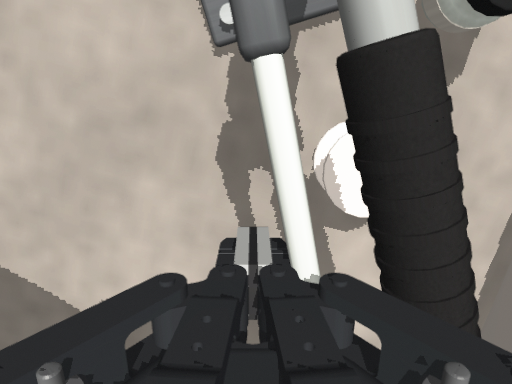

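The blade is at the stop (0.461 − 0.098 = 0.363 rad) with a steady push of about 8 N. The linkage tip at (350,285) stays clear of the grip at (385,290), and the bench is undisturbed. Handing in.

```bash
python3 -m jog '[[0,0,0,0],[0,0,0,0],[0,0,0,0]]'; python3 -c "
from station import workorder
print(workorder.job_done())"
```

```text
time_s: 9.8
tcp_pos: [596.3, -263.7, 277.6]
ee_rot: [0.609, 0.793, -0.0, -0.0]
ft_force: [-7.3, 0.5, -0.2]
gripper_width: 0.001
the job is handed in; nothing more can be done
None
```

I pressed the long lever in to its stop with the back of the shut fingers, let it spring all the way out, then pressed it to the stop again. I handed the job in at 9.8 s with the lever still held in.

| Stage | Lever swing seen in the wrist camera | Push at the wrist |
|---|---|---|
| First press | 0.364 rad | 8–8.5 N |
| Release | back to the starting angle, within 0.001 rad | about 0 N |
| Second press (final) | 0.363 rad | 7–8 N, at rest |

- **Clearance:** the wrist pictures at the stop showed a gap between the fingers and the grip. The force at the wrist never suggested contact with anything but the lever.
- **Everything else:** in the last scene picture, the short lever and the visible bystanders looked unmoved by eye. The arm partly hid the meter, and I did not measure their positions.
- **Checks that disagreed:** my first quick angle fit gave wrong values at the deeper presses because it picked up other bright parts. I replaced it with the row-by-row fit that gave the swings above. Partway through the first press, the wrist also showed 2–3 N sideways, probably friction on the blade, and it was gone by the stop.

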